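# Clamp the pine treat block with the sunken knob

### The job

Stand the pine treat block (the one with the round pocket in its top) upright, pocket up, in the gap of the treat clamp, and let go of it. Then turn the small knob sunk in the clamp's well clockwise until the rubber nose presses the block against the fence with a snug squeeze of about 10 newtons (certainly under 20), without jamming the fingers hard against the well, and let go of the knob. Leave the other things on the shelf where they are.

Things in the scene. Friction and masses are not known exactly. Their poses are not given: they have to be found in the camera images.
- clamp: Treat clamp fixed to the shelf: grey base plate 110 x 200 x 8 mm (x, y, z). Origin on the shelf under the plate, z up. On the plate along y: white well housing at y -98 to +2 mm, then the gap (open to both x sides), then the white fence.
- gap (a point): Point on the gap's floor (top of the base plate, 8 mm above the shelf) at clamp x = 0, y = 44 mm; axes as the clamp's. The fence, 60 mm wide in x and 36 mm high, faces the gap from somewhere 20 to 26 mm toward +y of this point: set by hand, different each time, not measured, held by stiff friction (80 N).
- well: White housing 100 x 100 x 50 mm, top 58 mm above the shelf. Origin at the centre of its underside, 8 mm above the shelf, at clamp x = 0, y = -48 mm. In its top, centred, a round well 75 mm in diameter and 32 mm deep holds the knob; the well's floor is 26 mm above the shelf. The fingers must not press the housing with more than 20 N.
- knob: Aluminium bar knob in the well's middle: 30 mm long along its x, 11 mm thick along its y (grip across this), 22 mm high. Origin on the vertical turning axis at its top face, 50 mm above the shelf, 8 mm below the rim; its underside is 2 mm above the well's floor. Clockwise from above drives the nose to the fence, 8 mm per rad. Range 2.9 rad, 0 to 0.5 used at the start.
- knob_axis (a point): Point on the knob's axis at the well's floor. Turning takes 0.17 N m of friction torque, which when standing still may be felt as anything within +-0.17 N m; each newton of squeeze adds 0.008 N m to what the same motion felt while running free. Nose, block and fence meet after 0.7 to 2.0 rad of turning; about 0.2 rad more gives 10 N. Friction holds the squeeze after letting go.
- nose: Black rubber nose, 42 mm wide (x), 22 mm high, on the jaw that comes out of the well housing on two rods. Origin at the centre of its flat face toward the fence, 30 mm above the shelf; its y points to the fence. At the start the face is at clamp y = 18 to 22 mm. Its spring gives 8 N per mm. It must never press the block with more than 28 N.
- block: Pine treat block, 56 x 36 x 60 mm (x, y, z), 50 to 100 g, with a round pocket 20 mm wide and 40 mm deep in its top; starts upright. Origin at the centre of its underside. In the gap its 56 mm length lies along the clamp's x (middle at x = 0), its 36 mm thickness between nose and fence, either way round, underside on the base plate.
- flat_block: Bystander: plain flat pine block, 64 x 50 x 30 mm, no pocket. Origin at the centre of its underside.
- wedge_block: Bystander: stepped pine block, 50 x 40 x 50 mm, no pocket. Origin at the centre of its underside.
- toy: Bystander: red acrylic ring, a foot toy, 72 mm across and 14 mm high, lying flat. Origin at the centre of its underside.
- bell: Bystander: stainless steel bell, 64 mm across and 60 mm high. Origin at the centre of its underside.
- dish: Bystander: green treat dish, 110 mm across and 38 mm high, with a clear foraging ball of 52 mm in it. Origin at the centre of its underside.
Mind the look-alikes: they are no part of the job. Leave any green look-alike of the clamp alone.

How it is judged (in metres and radians):
On the way, in this order (a step that is already met when the one before it is completed fails the run):
1. the treat block stands upright in the clamp's gap, let go (x of block in the frame of clamp between -0.014 and 0.014 m and y of block in the frame of clamp between 0.034 and 0.054 m and z of block in the frame of clamp between 0.004 and 0.012 m and angle between block's own z axis and vertical below 0.1 rad and angle between the y axis of block and the y axis of clamp, either way round below 0.2 rad and contact force between the fingers and block below 0.5 N), for 0.2 s.
2. the fingers on the knob bring the nose to press on the block with more than 4 N (contact force between the fingers and knob above 1 N and contact force between nose and block above 4 N), for 0.2 s.
At the end, for the whole second after the job is handed in: The treat block stands at rest on the base plate in the gap (within 14 mm of its middle in clamp x, tilted under 0.1 rad, turned under 0.2 rad), pressed by the nose with 4 to 20 N; block and knob are let go (all of step 1 and contact force between nose and block between 4 and 20 N and contact force between the fingers and knob below 0.3 N and linear speed of block below 0.01 m/s); the robot touches nothing.
It fails at once if the nose presses on the block with more than 28 N (contact force between nose and block above 28 N).
It fails at once if the fingers press on the well housing with more than 20 N (contact force between the fingers and well above 20 N).
It fails at once if another thing on the shelf is moved by more than 30 mm (distance of any of flat_block, wedge_block, toy, bell, dish from where it was at the start of the episode above 0.03 m).
It also fails if it takes over 72 s, if anything falls off the work surface, if the arm or the gripper's body presses on something with over 40 N, if the wrist force passes 120 N, or if a joint passes its speed limit or range.

### The arm

A 6-joint arm with a two-finger parallel gripper is mounted at the origin on the work surface. World frame = base frame: x ahead of the robot, y to its left, z up, the work surface at z = 0. Lengths are in m, angles in degrees, forces in N, time in s.
With the tool pointing down it reaches from about 0.35 to 0.875 m from the base axis. Payload 4.2 kg.
Tool frame: the origin (TCP) lies midway between the tips of the shut fingers; the grasp point (between the pads) lies 19 mm behind it; z points along the fingers, y is the direction in which the jaws open and shut (so a half turn about z gives the same grasp; the last joint's range is limited). The gripper opens to 87 mm and grips with 3 to 60 N. Pads are 19 mm wide; open, the fingers measure 117 mm over their backs; the gripper's body (75 mm by 190 mm) begins 51 mm behind the grasp point.
Start: joints at [-51.073, 22.042, 0.453, 0, -68.411, -14.817], TCP at [0.255, -0.57, 0.223] pointing down, gripper open.
Joint ranges: [-179.83, 179.83], [-69.29, 118.12], [-61.27, 80.66], [-181.25, 117.63], [-171.15, -9.14], [-177.46, 177.46]. Speed limits (degrees/s): [159.86, 159.86, 180, 180, 180, 180].

### API

Orientations are given as a 3x3 rotation matrix whose columns are the frame's x, y, z axes.
In Python, from station import r gives the robot as it stands.
- The arm moves only by the tool carry_out, never from a script. Its argument "steps" is a list of rows, each a list of 2 entries, a list of its own where there are three numbers: the shift along the tool's x, y, z in cm, then the turn about the tool's z in degrees. In form: [[[x, y, z], twist], ...]. A call has 1 to 20 rows; each row is the pose to reach, as a shift and turn from the pose measured when the call began, along the tool's axes at that moment; what a row does not reach only later rows make up. A row lasts 1/10 s, in which the tool goes at most 50 mm and 8.59 degrees, less where a joint would pass 70% of its speed; a pose out of reach is approached as far as the arm can. A call with a gripper value outside its range is refused whole. "gripper" is the gripper's target within -1 to 1 (fully open at 1, half-way at 0, shut at -1), set as the call begins (left out, the last holds). The fingers move at their own pace and stop on an object; the grip force is fixed at half the most. Time passes only in rows, so rows that repeat a pose let the fingers close. It gives the time, the measured TCP pose, the force and the opening at its end, in the units of the state.
- r.sense(): the state, without advancing time (a new reading comes with each control period).
- r.capture(name): name is "side" or "top" or "wrist"; returns the picture (384x512x3 uint8, red, green, blue); there is no depth.
- r.calibration(name): a dict with "camera_matrix" (3x3 intrinsics, pixels), "D" ([k1, k2, p1, p2, k3] as OpenCV has them; the pictures are not rectified), "world_from_camera" (4x4, takes a point from camera to world coordinates). Camera axes: x right, y up, looking along -z (the intrinsics and any distortion apply to the point x, -y, -z); pixel columns grow to the right and rows downward; lengths in m; the calibration is good to about 2 mm. A picture is of the moment at which its call begins: read the wrist's pose just before it. calibration takes no time and is no camera call; for the wrist camera it gives the pose at the moment of the call.
- r.finish_job(): hands the job in, once; it reports no verdict.
Trained networks look in the newest picture that a camera, given by its name, has taken for a name from the list of things; names that differ only in an ending like _2 or _b are one class to them, and where a whole thing is asked for, a point or a joint stands for the part that bears it (a point fixed in the world has none). Each returns a list of dicts, best first, with "confidence" (0 to 1); they miss things now and then, are a little off and sometimes report something else, mostly with a low value. They report only what shows in the picture. A call takes as long as a camera call. They do not tell look-alikes from the thing itself.
- r.cut_out(camera, target): "pixels" (384x512 bool, what is visible of it).
- r.place_of(camera, target): "centre" ([x, y, z] in m, in world coordinates, good to about 4 mm: a listed point, or the origin of a listed thing).
The state is a dict: "time_s": time; "joints": joint angles; "joint_velocities": joint speeds; "effort": joint torques, N m; "tcp_pos": TCP position; "ee_rot": TCP orientation; "wrist_force": force on the tool from outside, world axes, zero at the start; "moment": the same for the moment, N m; "gripper_width": opening from 0.0 (shut) to 1.0 (fully open).
Only numpy, scipy, OpenCV 4.12 (cv2) and the standard library are available. Lean on these libraries where they do the work, as an engineer would, in place of code of your own. Each camera call takes 0.05 s, during which the arm holds its last target. There are 200 camera calls.

## Working session

There is one attempt and no reset: what is moved stays moved. The work goes in short steps, Python scripts to look and compute and a tool call to move; the robot and the scene stay as the last step left them, time stands still between calls to the robot, and variables do not carry over. Pictures are saved under pics/ and viewed, about 8 in all and at most 12, crops included, and the job is handed in when it is done.

Besides the shell and the picture viewer there is one more tool, called as name([rows], argument=value, ...), one row to a line, values as JSON. carry_out: Moves the arm, as the interface text tells. Its arguments: {"type":"object","properties":{"steps":{"type":"array","items":{"type":"array"}},"gripper":{"type":"number"}},"required":["steps"]}

```bash
mkdir -p pics; ls; python3 - <<'E'
from station import r
import cv2,numpy as np
s=r.sense(); print(s['time_s'],s['tcp_pos'],np.round(s['ee_rot'],3).tolist(),s['gripper_width'])
for c in ['top','side']:
    im=r.capture(c); cv2.imwrite(f'pics/{c}0.png',im[:,:,::-1])
    print(c,np.round(r.calibration(c)['world_from_camera'],3).tolist(),r.calibration(c)['camera_matrix'])
    for t in ['clamp','gap','well','knob','nose','block','flat_block','wedge_block','toy','bell','dish']:
        print(c,t,[(round(d['confidence'],2),np.round(d['centre'],3).tolist()) for d in r.place_of(c,t)[:3]])
a=cv2.imread('pics/top0.png');b=cv2.imread('pics/side0.png')
E
```

```text
pics
0.0 [ 0.25507074 -0.56991263  0.22145793] [[-0.913, -0.408, -0.001], [-0.408, 0.913, 0.002], [0.0, 0.002, -1.0]] 1.0006102709592126
top [[0.023, 0.995, -0.093, 0.413], [-1.0, 0.023, 0.001, 0.059], [0.003, 0.093, 0.996, 1.382], [0.0, 0.0, 0.0, 1.0]] [[472.84173794   0.         249.13709879]
 [  0.         472.84173794 176.01791265]
 [  0.           0.           1.        ]]
top clamp [(0.8, [0.535, -0.008, -0.0]), (0.7, [0.318, -0.158, 0.003]), (0.7, [0.746, 0.114, -0.002])]
top gap [(0.93, [0.544, 0.033, 0.006]), (0.86, [0.766, 0.155, 0.004]), (0.84, [0.317, -0.113, 0.008])]
top well [(0.84, [0.733, 0.078, 0.008]), (0.81, [0.327, -0.209, 0.008]), (0.59, [0.527, -0.06, 0.005])]
top knob [(0.73, [0.536, 0.009, 0.03]), (0.6, [0.47, 0.29, -0.005]), (0.52, [0.328, -0.198, 0.049])]
top nose [(0.62, [0.32, -0.138, 0.032]), (0.55, [0.538, 0.01, 0.028]), (0.42, [0.753, 0.136, 0.032])]
top block [(0.89, [0.474, 0.289, -0.0])]
top flat_block [(0.57, [0.6, 0.264, -0.002])]
top wedge_block [(0.55, [0.445, -0.298, -0.0])]
top toy [(0.67, [0.354, 0.402, 0.003]), (0.42, [0.771, -0.077, -0.001])
[... 452 characters left out ...]
(0.98, [0.54, 0.035, 0.008]), (0.9, [0.317, -0.112, 0.01]), (0.58, [0.765, 0.158, 0.005])]
side well [(0.96, [0.53, -0.059, 0.008]), (0.82, [0.33, -0.202, 0.011]), (0.67, [0.733, 0.074, 0.006])]
side knob [(0.6, [0.326, -0.205, 0.046]), (0.53, [0.533, -0.06, 0.051]), (0.53, [0.731, 0.075, 0.053])]
side nose [(0.62, [0.754, 0.135, 0.036]), (0.58, [0.322, -0.142, 0.033]), (0.45, [0.538, 0.014, 0.032])]
side block [(0.9, [0.471, 0.289, 0.002])]
side flat_block [(0.68, [0.538, 0.034, 0.01]), (0.57, [0.604, 0.258, -0.003])]
side wedge_block [(0.7, [0.445, -0.298, 0.002])]
side toy [(0.74, [0.351, 0.403, -0.002])]
side bell [(0.54, [0.777, -0.077, -0.001])]
side dish [(0.68, [0.643, -0.322, 0.0])]
```

View pics/top0.png

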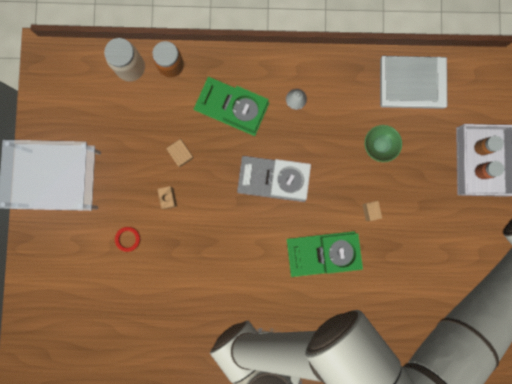

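View pics/side0.png

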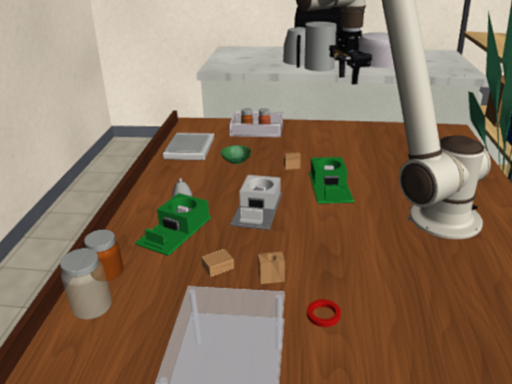

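Top view: the real white/grey clamp is at px (275,178), fence on the left (+y). The two green look-alikes are at (232,105) and (325,253), and the pocket block is at (166,197). The side view agrees. Next I move above the block for a close look.

```bash
cat > h.py <<'E'
from station import r
import cv2,numpy as np
from scipy.spatial.transform import Rotation as Rn
def to(p,yaw=None):
    """shift (cm, tool axes) and twist (deg) to TCP world p with jaw (tool y) direction yaw (deg, mod 180)"""
    s=r.sense();R=np.array(s['ee_rot']);d=R.T@(np.array(p)-s['tcp_pos'])*100
    y=np.degrees(np.arctan2(R[1,1],R[0,1]))
    tw=0 if yaw is None else -((yaw-y+90)%180-90)   # tool z down: positive twist = negative world yaw
    print('shift',np.round(d,2),'twist',round(tw,2),'jawyaw',round(y,2),'j6',round(s['joints'][5],1)); return d,tw
def ray(cam,px,cal=None):
    c=cal or r.calibration(cam);T=np.array(c['world_from_camera'])
    q=cv2.undistortPoints(np.array(px,float).reshape(-1,1,2),np.array(c['camera_matrix']),np.array(c['D']))[:,0]
    d=np.c_[q[:,0],-q[:,1],-np.ones(len(q))]@T[:3,:3].T
    return T[:3,3],d
def onz(cam,px,z,cal=None):
    o,d=ray(cam,px,cal);return o+d*((z-o[2])/d[:,2])[:,None]
def st():
    s=r.sense();print(round(s['time_s'],2),np.round(s['tcp_pos'],4),'F',np.round(s['wrist_force'],2),'M',np.round(s['moment'],3),'w',round(s['gripper_width'],3))
E
python3 - <<'E'
from h import *
c=r.calibration('wrist');T=np.array(c['world_from_camera']);s=r.sense()
R=np.array(s['ee_rot']);print('cam in tool',np.round(R.T@(T[:3,3]-s['tcp_pos']),3),'\n',np.round(R.T@T[:3,:3],3),c['camera_matrix'][0])
for cam,tg in (('top','block'),('side','block'),('top','clamp')):
    for m in r.cut_out(cam,tg)[:1]:
        p=m['pixels'].astype(np.uint8);pts=cv2.findNonZero(p);print(cam,tg,m['confidence'],cv2.minAreaRect(pts))
to([0.47,0.24,0.25],-20)
E
```

```text
cam in tool [ 0.066 -0.    -0.16 ] 
 [[ 0.001  0.969  0.245]
 [ 1.    -0.    -0.001]
 [-0.001  0.245 -0.969]] [301.2863734    0.         258.63438681]
top block 0.57 ((167.26922607421875, 197.34619140625), (21.57277488708496, 16.081523895263672), 78.69007110595703)
side block 0.62 ((271.9877014160156, 266.77850341796875), (30.619449615478516, 26.847488403320312), 86.8201675415039)
top clamp 0.87 ((232.6700439453125, 104.29912567138672), (69.65937805175781, 41.319488525390625), 24.057350158691406)
shift [-52.7   65.21  -2.74] twist -45.89 jawyaw 114.11 j6 -14.8
```

```bash
python3 - <<'E'
from h import *
to([0.47,0.27,0.22],11)
E
```

```text
shift [-53.92  67.95   0.26] twist -76.89 jawyaw 114.11 j6 -14.8
```

carry_out([
  [[-53.9,68,0.2],-77],
  [[-53.9,68,0.2],-77],
  [[-53.9,68,0.2],-77],
  [[-53.9,68,0.2],-77],
  [[-53.9,68,0.2],-77],
  [[-53.9,68,0.2],-77],
  [[-53.9,68,0.2],-77],
  [[-53.9,68,0.2],-77],
  [[-53.9,68,0.2],-77],
  [[-53.9,68,0.2],-77],
  [[-53.9,68,0.2],-77],
  [[-53.9,68,0.2],-77],
  [[-53.9,68,0.2],-77],
  [[-53.9,68,0.2],-77],
  [[-53.9,68,0.2],-77],
  [[-53.9,68,0.2],-77],
  [[-53.9,68,0.2],-77],
  [[-53.9,68,0.2],-77],
  [[-53.9,68,0.2],-77],
  [[-53.9,68,0.2],-77],
])

```text
time_s: 3.35
tcp_pos: [0.4691, 0.2698, 0.2202]
ee_rot: [[0.193, -0.981, -0.001], [-0.981, -0.193, -0.001], [0.001, 0.001, -1.0]]
wrist_force: [0.1, 0.2, -0.8]
gripper_width: 1.002
```

```bash
python3 - <<'E'
from h import *
st();to([0.47,0.27,0.22],11)
cal=r.calibration('wrist');im=r.capture('wrist');cv2.imwrite('pics/w1.png',im[:,:,::-1])
print([(d['confidence'],np.round(d['centre'],4)) for d in r.place_of('wrist','block')[:2]])
m=r.cut_out('wrist','block')
if m:
    p=m[0]['pixels'].astype(np.uint8);print(m[0]['confidence'],cv2.boundingRect(p))
    q=cv2.approxPolyDP(max(cv2.findContours(p,0,2)[0],key=len),4,True)[:,0];print(q.tolist());print(np.round(onz('wrist',q,0.06,cal),4).tolist())
E
```

```text
3.35 [0.4691 0.2698 0.2202] F [ 0.1   0.22 -0.83] M [-0.051  0.078 -0.055] w 1.002
shift [-0.   -0.09  0.02] twist 0.11 jawyaw -168.89 j6 -36.0
[(0.86, array([4.640e-01, 2.884e-01, 3.000e-04]))]
0.84 (227, 172, 54, 43)
[[275, 172], [232, 174], [229, 213], [279, 212]]
[[0.4536, 0.2566, 0.06], [0.4987, 0.2677, 0.06], [0.4944, 0.3119, 0.06], [0.4399, 0.3, 0.06]]
```

View pics/w1.png

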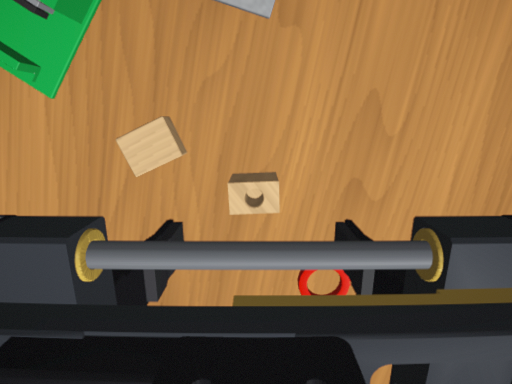

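The block's top face spans px (228,182) to (280,213), with the dark near side above it and the pocket at (254,199). I'll work out its pose and check it against the given size.

```bash
python3 - <<'E'
from h import *
im=cv2.imread('pics/w1.png');g=cv2.cvtColor(im,6)
print(g[165:222:3,255-12].tolist(), g[165:222:3,235].tolist());print(g[198,218:290].tolist())
q=[[228.5,182],[279,180.5],[280,213],[229.5,215]]
for z in(.05,.06,.07):
    P=onz('wrist',q,z)[:,:2];print(z,[round(float(np.linalg.norm(P[i]-P[i-1])),4) for i in range(4)],P.mean(0).round(4))
P=onz('wrist',q,.06);print('yaw',np.degrees(np.arctan2(*(P[0]-P[1])[1::-1])),np.degrees(np.arctan2(*(P[3]-P[2])[1::-1])))
# stereo of top centre with top/side cams' place_of origin
print(np.round(onz('wrist',[[233,174],[277,172]],0),4))
to([0.467,0.286,0.12],11)
E
```

```text
[136, 137, 141, 89, 84, 84, 187, 179, 182, 181, 180, 182, 186, 198, 198, 199, 186, 140, 141] [144, 143, 142, 89, 89, 84, 168, 181, 182, 191, 198, 199, 197, 193, 197, 199, 189, 135, 137]
[133, 134, 136, 138, 136, 136, 139, 141, 142, 145, 170, 191, 194, 194, 196, 199, 199, 199, 197, 197, 198, 195, 189, 184, 182, 182, 163, 126, 104, 93, 85, 84, 89, 94, 112, 117, 132, 134, 120, 98, 87, 81, 81, 79, 79, 118, 178, 193, 189, 184, 185, 187, 188, 190, 191, 193, 195, 197, 199, 201, 199, 171, 152, 151, 157, 160, 159, 150, 152, 154, 154, 152]
0.05 [0.039, 0.0567, 0.0383, 0.0584] [0.4701 0.2915]
0.06 [0.0378, 0.055, 0.0371, 0.0566] [0.4705 0.2888]
0.07 [0.0366, 0.0533, 0.036, 0.0548] [0.4709 0.2862]
yaw 12.797212925452584 13.447689196072579
[[0.501  0.2788 0.    ]
 [0.4461 0.2654 0.    ]]
shift [-1.71 -0.1  10.09] twist 0.03 jawyaw -168.97 j6 -36.0
```

```bash
python3 - <<'E'
from h import *
to([0.470,0.289,0.025],13.1)
E
```

```text
shift [-1.95 -0.45 19.59] twist -2.07 jawyaw -168.97 j6 -36.0
```

carry_out([
  [[-2,-0.4,5],-2.1],
  [[-2,-0.4,10],-2.1],
  [[-2,-0.4,13],-2.1],
  [[-2,-0.4,16],-2.1],
  [[-2,-0.4,18],-2.1],
  [[-2,-0.4,19.5],-2.1],
  [[-2,-0.4,19.6],-2.1],
  [[-2,-0.4,19.6],-2.1],
])

```text
time_s: 4.3
tcp_pos: [0.4697, 0.2889, 0.0255]
ee_rot: [[0.227, -0.974, 0.0], [-0.974, -0.227, 0.0], [-0.0, -0.0, -1.0]]
wrist_force: [0.6, 0.2, 1.1]
gripper_width: 1.0
```

carry_out([
  [[0,0,0],0],
  [[0,0,0],0],
  [[0,0,0],0],
  [[0,0,0],0],
  [[0,0,0],0],
  [[0,0,0],0],
  [[0,0,0],0],
  [[0,0,0],0],
], gripper=-1)

```text
time_s: 5.1
tcp_pos: [0.4698, 0.289, 0.0258]
ee_rot: [[0.227, -0.974, 0.001], [-0.974, -0.227, 0.0], [-0.0, -0.001, -1.0]]
wrist_force: [-0.3, -1.1, 2.6]
gripper_width: 0.641
```

carry_out([
  [[0,0,-3],0],
  [[0,0,-7],0],
  [[0,0,-12],0],
  [[0,0,-16],0],
  [[0,0,-18],0],
  [[0,0,-18],0],
])

```text
time_s: 5.7
tcp_pos: [0.471, 0.2901, 0.2091]
ee_rot: [[0.227, -0.974, 0.006], [-0.974, -0.227, 0.006], [-0.004, -0.007, -1.0]]
wrist_force: [-0.6, 0.1, -0.4]
gripper_width: 0.64
```

```bash
python3 - <<'E'
from h import *
st();to([0.53,-0.01,0.26],-7.3)
E
```

```text
5.7 [0.471  0.2901 0.2091] F [-0.58  0.11 -0.43] M [0.053 0.118 0.066] w 0.64
shift [30.55  1.03 -5.22] twist 20.42 jawyaw -166.88 j6 -35.4
```

```bash
python3 - <<'E'
from h import *
to([0.535,0.05,0.27],-7.3)
E
```

```text
shift [24.81 -0.83 -6.18] twist 20.42 jawyaw -166.88 j6 -35.4
```

carry_out([
  [[3,-0.1,-2],3],
  [[7,-0.2,-4],7],
  [[12,-0.4,-6.2],12],
  [[17,-0.6,-6.2],16],
  [[21,-0.8,-6.2],19],
  [[23.5,-0.8,-6.2],20.4],
  [[24.8,-0.8,-6.2],20.4],
  [[24.8,-0.8,-6.2],20.4],
  [[24.8,-0.8,-6.2],20.4],
  [[24.8,-0.8,-6.2],20.4],
])

```text
time_s: 6.7
tcp_pos: [0.5344, 0.0511, 0.2696]
ee_rot: [[-0.125, -0.992, 0.005], [-0.992, 0.125, 0.006], [-0.006, -0.004, -1.0]]
wrist_force: [0.2, -0.7, -0.8]
gripper_width: 0.642
```

```bash
python3 - <<'E'
from h import *
st()
im=r.capture('wrist');cv2.imwrite('pics/w2.png',im[:,:,::-1])
for t in ['gap','well','knob','nose','clamp','knob_axis']: print(t,[(round(d['confidence'],2),np.round(d['centre'],4).tolist()) for d in r.place_of('wrist',t)[:2]])
E
```

```text
6.7 [0.5344 0.0511 0.2696] F [ 0.22 -0.71 -0.8 ] M [ 0.008  0.1   -0.022] w 0.642
gap [(0.89, [0.3167, -0.1108, 0.0082]), (0.79, [0.5401, 0.0315, 0.0062])]
well [(0.93, [0.7286, 0.0681, 0.0041]), (0.65, [0.5313, -0.0565, 0.0099])]
knob [(0.53, [0.5301, -0.0566, 0.0518]), (0.51, [0.5307, -0.0593, 0.0259])]
nose [(0.78, [0.5362, 0.0115, 0.0314])]
clamp [(0.68, [0.747, 0.1236, -0.0002]), (0.63, [0.5389, -0.0125, -0.0012])]
knob_axis [(0.8, [0.5268, -0.0585, 0.0213]), (0.71, [0.7309, 0.0708, 0.0249])]
```

View pics/w2.png

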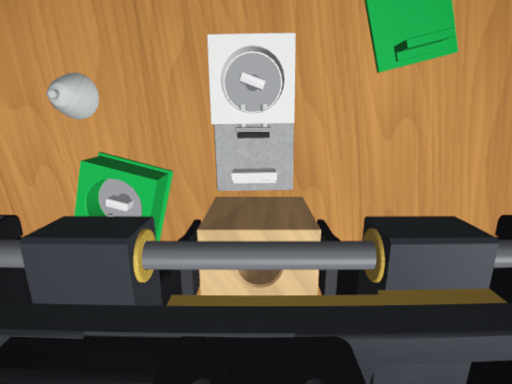

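The white clamp's well top is at px (208,35) to (295,124), with knob at (252,81), nose at (253,132) and fence at (254,177). The held block is at the bottom. I'll refine the edges numerically.

```bash
python3 - <<'E'
from h import *
im=cv2.imread('pics/w2.png');g=cv2.cvtColor(im,6).astype(np.float32)
H=np.float32([[208,35],[296,34],[294,123],[211,124]]).reshape(-1,1,2)
Pl=np.float32([[217,190],[293,188.5]]).reshape(-1,1,2)
F=np.float32([[232,173],[277,172.5],[277,182],[232,183]]).reshape(-1,1,2)
cr=(30,0.01)
rf=lambda q:cv2.cornerSubPix(g,q.copy(),(4,4),(-1,-1),(3,50,.01))[:,0]
Hs,Ps,Fs=rf(H),rf(Pl),rf(F);print(Hs.round(1).tolist(),Ps.round(1).tolist(),Fs.round(1).tolist())
yw=lambda v:np.degrees(np.arctan2(v[1],v[0])).round(2)
for z in(.05,.058,.066):
    P=onz('wrist',Hs,z)[:,:2];print(z,[round(float(np.linalg.norm(P[i]-P[i-1])),4) for i in range(4)],P.mean(0).round(4))
P=onz('wrist',Hs,.058)
print('yaws(x)',yw(P[0]-P[1]),yw(P[3]-P[2]),'(y)',yw(P[3]-P[0])-90,yw(P[2]-P[1])-90)
Q=onz('wrist',Ps,.008);print('plate +y corners',Q.round(4).tolist(),np.linalg.norm(Q[0]-Q[1]),yw(Q[0]-Q[1]))
print('fence',onz('wrist',Fs,.044).round(4).tolist())
# jaw/held block check
b=cv2.resize(im[25:205,190:320],None,fx=4.4,fy=3.3*4.4/3.3*0.75,interpolation=2);cv2.imwrite('pics/w2c.png',b);print(b.shape)
E
```

```text
[[207.0, 34.099998474121094], [295.29998779296875, 32.900001525878906], [293.79998779296875, 122.19999694824219], [211.1999969482422, 123.5999984741211]] [[217.8000030517578, 189.8000030517578], [292.5, 188.60000610351562]] [[230.89999389648438, 172.60000610351562], [276.0, 171.60000610351562], [275.1000061035156, 182.3000030517578], [233.60000610351562, 182.8000030517578]]
0.05 [0.1019, 0.1024, 0.1014, 0.1019] [ 0.5302 -0.0598]
0.058 [0.0998, 0.1002, 0.0992, 0.0997] [ 0.5301 -0.0589]
0.066 [0.0977, 0.0981, 0.0971, 0.0976] [ 0.53  -0.058]
yaws(x) -6.64 -6.31 (y) -6.390000000000001 -6.680000000000007
plate +y corners [[0.5991, 0.0787, 0.008], [0.4919, 0.0903, 0.008]] 0.10782007581517954 -6.17
fence [[0.5722, 0.0499, 0.044], [0.5138, 0.0559, 0.044], [0.5166, 0.07, 0.044], [0.5707, 0.0638, 0.044]]
(594, 572, 3)
```

View pics/w2c.png

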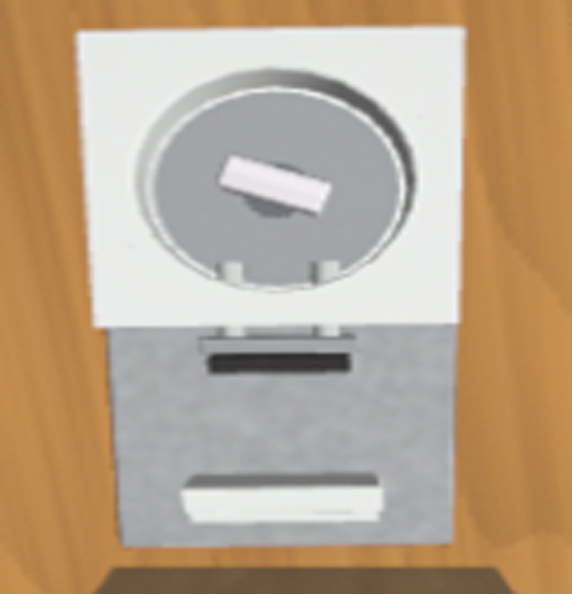

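```bash
python3 - <<'E'
from h import *
nose=[[190+208/4.4,25+373/3.3],[190+351/4.4,25+371/3.3]]
fen=[[190+184/4.4,25+489/3.3],[190+381/4.4,25+486/3.3]]
N=onz('wrist',nose,.041);F=onz('wrist',fen,.044)
print(N.round(4).tolist(),F.round(4).tolist(),np.linalg.norm(N[0]-N[1]),np.linalg.norm(F[0]-F[1]))
ax=np.radians(-6.5);ex=np.array([np.cos(ax),np.sin(ax)]);ey=np.array([-ex[1],ex[0]])
w=np.array([.530,-.059])
for n,p in(('nose',N),('fence',F)): d=p.mean(0)[:2]-w;print(n,'clamp xy',d@ex,d@ey-.048)
to([0.55,0.10,0.19],-6.5)
E
```

```text
[[0.5579, 0.0072, 0.041], [0.5167, 0.0116, 0.041]] [[0.5711, 0.0509, 0.044], [0.5131, 0.0569, 0.044]] 0.04145922017152079 0.05829928491296618
nose clamp xy -0.0005156313109824122 0.02078413004211381
fence clamp xy -0.0007202289522869851 0.06555011098208141
shift [-5.05 -0.85  8.06] twist -0.74 jawyaw 172.76 j6 -29.8
```

carry_out([
  [[-2,-0.4,3],-0.7],
  [[-4,-0.8,6],-0.7],
  [[-5,-0.8,8],-0.7],
  [[-5,-0.8,8],-0.7],
  [[-5,-0.8,8],-0.7],
  [[-5,-0.8,8],-0.7],
])

```text
time_s: 7.65
tcp_pos: [0.5502, 0.0994, 0.1923]
ee_rot: [[-0.114, -0.993, 0.009], [-0.993, 0.114, 0.006], [-0.007, -0.008, -1.0]]
wrist_force: [0.1, 0.5, -0.7]
gripper_width: 0.643
```

```bash
python3 - <<'E'
from h import *
st()
im=r.capture('wrist');cv2.imwrite('pics/w3f.png',im[:,:,::-1])
cv2.imwrite('pics/w3.png',cv2.resize(im[40:240,140:360,::-1],None,fx=3,fy=3,interpolation=2))
for t in ['gap','knob','nose']: print(t,[(round(d['confidence'],2),np.round(d['centre'],4).tolist()) for d in r.place_of('wrist',t)[:2]])
E
```

```text
7.65 [0.5502 0.0994 0.1923] F [ 0.07  0.49 -0.72] M [0.05  0.101 0.041] w 0.643
gap [(0.8, [0.5396, 0.0294, 0.0063])]
knob [(0.61, [0.5277, -0.0596, 0.0219]), (0.6, [0.5306, -0.0567, 0.0521])]
nose [(0.77, [0.5372, 0.0105, 0.033])]
```

View pics/w3.png

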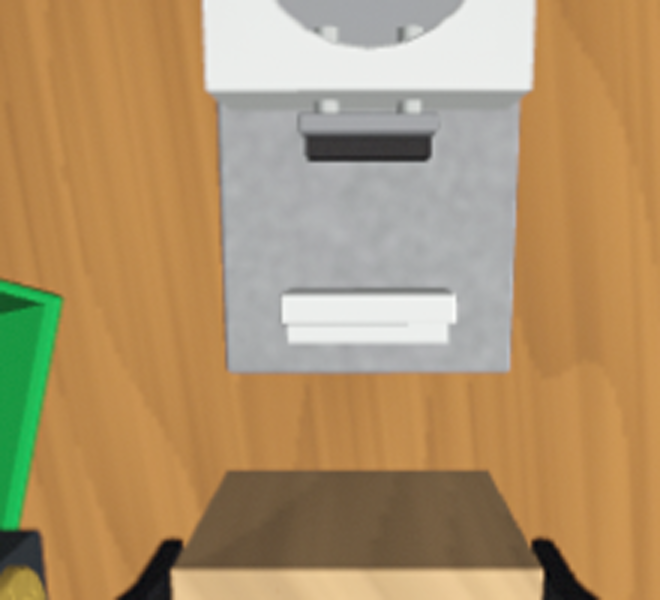

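This closer view shows the gap clearly: nose front edge at crop row 160, fence front edge at row 292, x centre about 369. The held block's bottom edge is at row 471.

```bash
python3 - <<'E'
from h import *
f=lambda l:[[140+a/3,40+b/3] for a,b in l]
N=onz('wrist',f([(307,160),(431,160)]),.019);F=onz('wrist',f([(282,294),(456,293)]),.044)
Hh=onz('wrist',f([(207,91),(531,90)]),.058)
Pl=onz('wrist',f([(229,373),(510,372)]),.008)
for n,p in zip(('nose','fence','hous','plate'),(N,F,Hh,Pl)): v=p[0]-p[1];print(n,p.mean(0).round(4),'len',np.linalg.norm(v).round(4),'yaw',np.degrees(np.arctan2(v[1],v[0])).round(2))
s=r.sense();R=np.array(s['ee_rot'])
zb=s['tcp_pos'][2]-.0255
B=onz('wrist',f([(228,471),(488,471)]),zb);v=B[0]-B[1];print('block near bottom edge',B.mean(0).round(4),'len',np.linalg.norm(v),'yaw',np.degrees(np.arctan2(v[1],v[0])))
print('tool frame of edge mid',R.T@(B.mean(0)-s['tcp_pos']))
m=(N.mean(0)+F.mean(0))/2;print('mid',m)
to([.5397,.0317,.12],-6.5);to([.5397,.0317,.0345],-6.5)
E
```

```text
nose [0.5362 0.0097 0.019 ] len 0.0436 yaw -6.54
fence [0.5413 0.054  0.044 ] len 0.0585 yaw -6.17
hous [ 0.5345 -0.0081  0.058 ] len 0.099 yaw -6.39
plate [0.5445 0.0864 0.008 ] len 0.1078 yaw -6.26
block near bottom edge [0.5477 0.082  0.1663] len 0.055333149031251194 yaw -6.430652804577529
tool frame of edge mid [0.01760055 0.00029666 0.02536711]
mid [0.53872706 0.03186332 0.0315    ]
shift [6.89 0.28 7.13] twist -0.07 jawyaw 173.43 j6 -33.3
shift [ 6.95  0.34 15.68] twist -0.07 jawyaw 173.43 j6 -33.3
```

carry_out([
  [[3.5,0.2,3],0],
  [[6.9,0.3,5],0],
  [[6.9,0.3,6],0],
  [[6.9,0.3,6],0],
  [[6.9,0.3,6],0],
  [[6.9,0.3,6],0],
])

```text
time_s: 8.45
tcp_pos: [0.5405, 0.0324, 0.1326]
ee_rot: [[-0.113, -0.994, 0.011], [-0.994, 0.113, 0.007], [-0.008, -0.01, -1.0]]
wrist_force: [-0.2, 0.1, -1.5]
gripper_width: 0.642
```

```bash
python3 - <<'E'
from h import *
st();to([.5393,.0318,.0350],-6.4)
E
```

```text
8.45 [0.5405 0.0324 0.1326] F [-0.17  0.08 -1.49] M [ 0.041  0.104 -0.003] w 0.642
shift [0.15 0.21 9.75] twist -0.1 jawyaw 173.5 j6 -26.9
```

carry_out([
  [[0.1,0.2,3],0],
  [[0.1,0.2,5.5],0],
  [[0.1,0.2,7.5],0],
  [[0.1,0.2,8.7],0],
  [[0.1,0.2,9.2],0],
  [[0.1,0.2,9.5],0],
  [[0.1,0.2,9.7],0],
  [[0.1,0.2,9.7],0],
  [[0.1,0.2,9.7],0],
])

```text
time_s: 9.35
tcp_pos: [0.5399, 0.0324, 0.0362]
ee_rot: [[-0.113, -0.994, 0.012], [-0.994, 0.113, 0.008], [-0.009, -0.011, -1.0]]
wrist_force: [0.0, -1.4, -0.7]
gripper_width: 0.645
```

```bash
python3 - <<'E'
from h import *
st();to([.5393,.0318,.0340],-6.4)
E
```

```text
9.35 [0.5399 0.0324 0.0362] F [ 0.02 -1.35 -0.73] M [-0.012  0.073 -0.026] w 0.645
shift [0.07 0.06 0.22] twist -0.1 jawyaw 173.5 j6 -26.8
```

carry_out([
  [[0,0,0.15],0],
  [[0,0,0.25],0],
  [[0,0,0.3],0],
  [[0,0,0.3],0],
])

```text
time_s: 9.75
tcp_pos: [0.5403, 0.0326, 0.0341]
ee_rot: [[-0.113, -0.994, 0.013], [-0.994, 0.113, 0.008], [-0.009, -0.012, -1.0]]
wrist_force: [-1.3, 0.3, 4.5]
gripper_width: 0.642
```

carry_out([
  [[0,0,0],0],
  [[0,0,0],0],
  [[0,0,0],0],
  [[0,0,0],0],
  [[0,0,0],0],
  [[0,0,0],0],
  [[0,0,0],0],
  [[0,0,0],0],
], gripper=1)

```text
time_s: 10.55
tcp_pos: [0.5403, 0.0326, 0.0341]
ee_rot: [[-0.113, -0.994, 0.013], [-0.994, 0.113, 0.008], [-0.009, -0.012, -1.0]]
wrist_force: [0.4, 0.2, -0.2]
gripper_width: 0.999
```

carry_out([
  [[0,0,-2],0],
  [[0,0,-6],0],
  [[0,0,-11],0],
  [[0,0,-15],0],
  [[0,0,-19],0],
  [[0,0,-20],0],
  [[0,0,-20],0],
])

```text
time_s: 11.25
tcp_pos: [0.5385, 0.0313, 0.236]
ee_rot: [[-0.113, -0.993, 0.017], [-0.994, 0.113, 0.009], [-0.011, -0.016, -1.0]]
wrist_force: [-0.9, -0.2, -1.1]
gripper_width: 0.998
```

```bash
python3 - <<'E'
from h import *
st();to([.5463,.0918,.22],-6.4)
E
```

```text
11.25 [0.5385 0.0313 0.236 ] F [-0.88 -0.22 -1.08] M [-0.03   0.126  0.038] w 0.998
shift [-6.08 -0.07  1.67] twist -0.08 jawyaw 173.52 j6 -26.9
```

```bash
python3 - <<'E'
from h import *
st()
im=r.capture('wrist');cv2.imwrite('pics/w4f.png',im[:,:,::-1])
cv2.imwrite('pics/w4.png',cv2.resize(im[50:250,150:370,::-1],None,fx=3,fy=3,interpolation=2))
for t in ['block','gap','knob','well','knob_axis','nose']: print(t,[(round(d['confidence'],2),np.round(d['centre'],4).tolist()) for d in r.place_of('wrist',t)[:2]])
E
```

```text
11.25 [0.5385 0.0313 0.236 ] F [-0.88 -0.22 -1.08] M [-0.03   0.126  0.038] w 0.998
block [(0.91, [0.5392, 0.036, 0.011])]
gap [(0.83, [0.3143, -0.1098, 0.0087]), (0.76, [0.5402, 0.0326, 0.0075])]
knob [(0.58, [0.7322, 0.0719, 0.0511])]
well [(0.94, [0.5342, -0.0562, 0.0088])]
knob_axis [(0.81, [0.5271, -0.0596, 0.0258]), (0.71, [0.7325, 0.0732, 0.0221])]
nose [(0.74, [0.5362, 0.0109, 0.0317])]
```

View pics/w4.png

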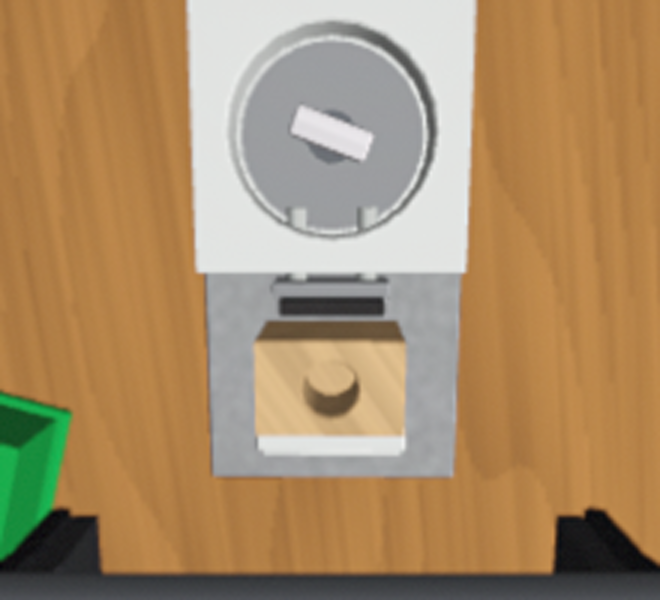

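The block stands square in the gap, pocket up. The knob bar is at crop corners (302,105), (374,137), (362,161) and (291,128). The well rim spans crop x 228–437, y 21–238.

```bash
python3 - <<'E'
from h import *
f=lambda l:[[150+a/3,50+b/3] for a,b in l]
K=onz('wrist',f([(302,105),(374,137),(362,161),(291,128)]),.050)
print('knob',K.mean(0).round(4),[np.linalg.norm(K[i]-K[i-1]).round(4) for i in range(4)])
v=K[1]+K[2]-K[0]-K[3];ya=np.degrees(np.arctan2(v[1],v[0]));print('knob x yaw',ya, 'grip yaw',ya+90)
W=onz('wrist',f([(228,130),(437,130),(332,21),(332,238)]),.058);print('well',((W[0]+W[1])/2)[:2].round(4),((W[2]+W[3])/2)[:2].round(4),np.linalg.norm(W[0]-W[1]),np.linalg.norm(W[2]-W[3]))
Hc=onz('wrist',f([(199,272),(467,271)]),.058);print('housing edge mid',Hc.mean(0).round(4), 'well centre from it', (Hc.mean(0)[:2]-.05*np.array([.112,.9937])).round(4))
B=onz('wrist',f([(255,341),(406,341),(405,436),(256,435)]),.068);print('block',B.mean(0).round(4),[np.linalg.norm(B[i]-B[i-1]).round(4) for i in range(4)])
d=B.mean(0)[:2]-np.array([.5302,-.0588]);print('block clamp xy',d@[.9937,-.112],d@[.112,.9937]-.048)
to([.530,-.059,.12],ya+90)
E
```

```text
knob [ 0.5265 -0.0586  0.05  ] [np.float64(0.0089), np.float64(0.0283), np.float64(0.0094), np.float64(0.0282)]
knob x yaw 149.97574878546683 grip yaw 239.97574878546683
well [ 0.5264 -0.0591] [ 0.5266 -0.0583] 0.07386376224837447 0.07361083802126041
housing edge mid [ 0.5317 -0.0098  0.058 ] well centre from it [ 0.5261 -0.0595]
block [0.5372 0.0316 0.068 ] [np.float64(0.0352), np.float64(0.0546), np.float64(0.0355), np.float64(0.0554)]
block clamp xy -0.003194862049009637 0.04264785675748585
shift [ 9.1  -0.19 11.19] twist -66.45 jawyaw 173.52 j6 -26.9
```

carry_out([
  [[3,0,2],-8],
  [[6,-0.1,5],-17],
  [[8,-0.1,8],-25],
  [[9,-0.1,10],-34],
  [[9,-0.1,10],-42],
  [[9,-0.1,10],-50],
  [[9,-0.1,10],-58],
  [[9,-0.1,10],-66],
  [[9,-0.1,10],-66],
  [[9,-0.1,10],-66],
  [[9,-0.1,10],-66],
], gripper=-0.36)

```text
time_s: 12.7
tcp_pos: [0.529, -0.058, 0.1316]
ee_rot: [[0.861, -0.509, 0.01], [-0.509, -0.861, 0.007], [0.005, -0.011, -1.0]]
wrist_force: [-0.6, -0.1, 0.4]
gripper_width: 0.325
```

```bash
python3 - <<'E'
from h import *
st()
im=r.capture('wrist');cv2.imwrite('pics/w5.png',im[:,:,::-1])
to([.5297,-.0584,.12],60);print(np.round(r.sense()['ee_rot'],3).tolist())
for t in ['knob','knob_axis']: print(t,[(round(d['confidence'],2),np.round(d['centre'],4).tolist()) for d in r.place_of('wrist',t)[:2]])
E
```

```text
12.7 [ 0.529  -0.058   0.1316] F [-0.64 -0.09  0.45] M [-0.063  0.167  0.01 ] w 0.325
shift [0.08 0.02 1.17] twist -0.56 jawyaw -120.56 j6 48.6
[[0.861, -0.508, 0.01], [-0.508, -0.861, 0.007], [0.005, -0.011, -1.0]]
knob [(0.86, [0.5287, -0.0591, 0.0534])]
knob_axis [(0.76, [0.7326, 0.0715, 0.0247]), (0.73, [0.5268, -0.0587, 0.0262])]
```

View pics/w5.png

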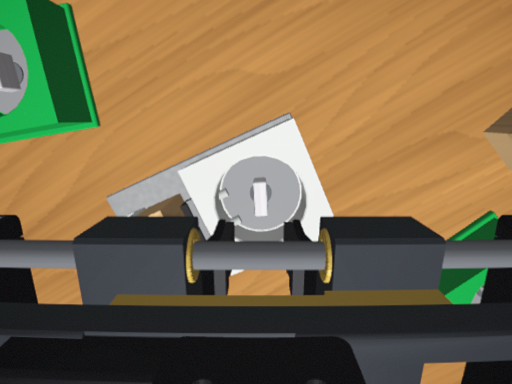

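```bash
python3 - <<'E'
from h import *
s=r.sense();print(s['joints'])
im=cv2.imread('pics/w5.png');g=cv2.cvtColor(im,6)
m=(g>225).astype(np.uint8)[172:222,248:275]
n,l,sx,c=cv2.connectedComponentsWithStats(m);k=1+sx[1:,4].argmax();print(sx[k],c[k]+[248,172])
rc=cv2.minAreaRect(cv2.findNonZero((l==k).astype(np.uint8)));print(rc)
b=cv2.boxPoints(rc)+[248,172]
for z in(.044,.05,.056):
    P=onz('wrist',b,z);print(z,P.mean(0).round(4),[np.linalg.norm(P[i]-P[i-1]).round(4) for i in range(4)])
P=onz('wrist',b,.05);
for i in range(2): v=P[i+1]-P[i];print('edge yaw',np.degrees(np.arctan2(v[1],v[0])))
to(P.mean(0).tolist()[:2]+[.032],60)
E
```

```text
[ 11.0601906   17.80290202 -20.15628535  -0.33959658 -51.40310573
  48.62287079]
[  6  11  13  33 340] [260.08823529 199.13235294]
((12.101167678833008, 27.118675231933594), (32.18719482421875, 10.541930198669434), 86.42366790771484)
0.044 [ 0.5288 -0.0579  0.044 ] [np.float64(0.0284), np.float64(0.0089), np.float64(0.0284), np.float64(0.0091)]
0.05 [ 0.5301 -0.0587  0.05  ] [np.float64(0.0278), np.float64(0.0087), np.float64(0.0277), np.float64(0.0089)]
0.056 [ 0.5315 -0.0596  0.056 ] [np.float64(0.0271), np.float64(0.0085), np.float64(0.027), np.float64(0.0087)]
edge yaw -116.70173624115145
edge yaw 153.27353751705252
shift [0.08 0.12 9.98] twist -0.53 jawyaw -120.53 j6 48.6
```

carry_out([
  [[0.1,0.1,2],-2],
  [[0.1,0.1,4.5],-2],
  [[0.1,0.1,6.5],-2],
  [[0.1,0.1,8],-2],
  [[0.1,0.1,9],-2],
  [[0.1,0.1,9.8],-2],
  [[0.1,0.1,10],-2],
  [[0.1,0.1,10],-2],
  [[0.1,0.1,10],-2],
])

```text
time_s: 13.75
tcp_pos: [0.5309, -0.0586, 0.0325]
ee_rot: [[0.879, -0.477, 0.011], [-0.478, -0.879, 0.007], [0.007, -0.011, -1.0]]
wrist_force: [-0.9, -0.6, 0.8]
gripper_width: 0.321
```

```bash
python3 - <<'E'
from h import *
st();to([.5297,-.0588,.031],62)
im=r.capture('wrist');cv2.imwrite('pics/w6.png',cv2.resize(im[150:300,180:340,::-1],None,fx=3,fy=3,interpolation=2))
E
```

```text
13.75 [ 0.5309 -0.0586  0.0325] F [-0.92 -0.64  0.82] M [-0.025  0.152  0.026] w 0.321
shift [-0.1   0.08  0.14] twist -0.52 jawyaw -118.52 j6 50.9
```

View pics/w6.png

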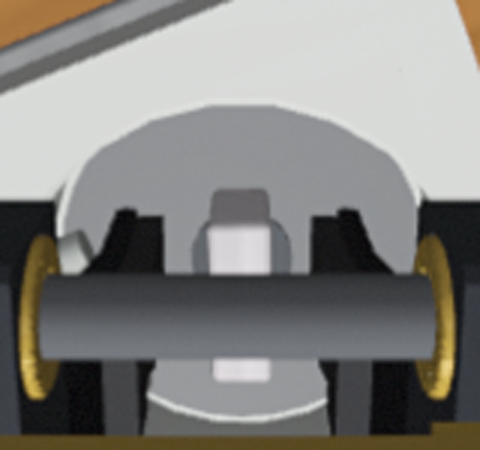

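The fingers straddle the knob centrally: bar at crop x 240, finger edges at 163 and 311. Now I close on it.

carry_out([
  [[0,0,0],0],
  [[0,0,0],0],
  [[0,0,0],0],
  [[0,0,0],0],
  [[0,0,0],0],
  [[0,0,0],0],
], gripper=-1)

```text
time_s: 14.4
tcp_pos: [0.5307, -0.0592, 0.0328]
ee_rot: [[0.879, -0.477, 0.011], [-0.477, -0.879, 0.006], [0.007, -0.011, -1.0]]
wrist_force: [-0.8, -5.5, 4.2]
gripper_width: 0.124
```

```bash
python3 - <<'E'
from h import *
st();print(r.sense()['joints'])
E
```

```text
14.4 [ 0.5307 -0.0592  0.0328] F [-0.77 -5.5   4.25] M [-1.708  0.512  0.062] w 0.124
[ 10.91295618  25.63384288 -25.84951289  -0.37217848 -37.83534577
  50.86210192]
```

carry_out([
  [[0,0,0],3],
  [[0,0,0],6],
  [[0,0,0],9],
  [[0,0,0],12],
  [[0,0,0],15],
])

```text
time_s: 14.9
tcp_pos: [0.5306, -0.0594, 0.0328]
ee_rot: [[0.724, -0.689, 0.01], [-0.69, -0.724, 0.006], [0.004, -0.011, -1.0]]
wrist_force: [-0.4, -3.6, 2.4]
gripper_width: 0.128
```

```bash
python3 - <<'E'
from h import *
st();to([.5,-.0,.1],62)
E
```

```text
14.9 [ 0.5306 -0.0594  0.0328] F [-0.37 -3.63  2.41] M [-1.25   0.401  0.09 ] w 0.128
shift [-6.28 -2.27 -6.72] twist -15.59 jawyaw -133.59 j6 35.8
```

```bash
cat > k.py <<'E'
from h import *
s=r.sense();R=np.array(s['ee_rot']);y=np.degrees(np.arctan2(R[1,1],R[0,1]))
F=np.array(s['wrist_force']);M=np.array(s['moment'])
print(round(s['time_s'],2),'turn',round(-118.52-y,2),'Mz',round(M[2],3),'axis',np.round((M-np.cross(R[:,2]*.31,F))@-R[:,2],3),'eff6',round(s['effort'][5],3),'vel6',round(s['joint_velocities'][5],1),'F',F.round(1),'w',round(s['gripper_width'],3))
E
python3 k.py
```

```text
14.9 turn 15.07 Mz 0.09 axis 0.101 eff6 0.161 vel6 -29.6 F [-0.4 -3.6  2.4] w 0.128
```

carry_out([
  [[0,0,0],3],
  [[0,0,0],6],
  [[0,0,0],9],
  [[0,0,0],12],
])

```text
time_s: 15.3
tcp_pos: [0.5304, -0.0595, 0.0328]
ee_rot: [[0.564, -0.826, 0.01], [-0.826, -0.564, 0.005], [0.001, -0.011, -1.0]]
wrist_force: [-0.5, -2.9, 2.6]
gripper_width: 0.122
```

```bash
python3 k.py
```

```text
15.3 turn 27.16 Mz 0.128 axis 0.138 eff6 0.162 vel6 -29.7 F [-0.5 -2.9  2.6] w 0.122
```

carry_out([
  [[0,0,0],3],
  [[0,0,0],6],
])

```text
time_s: 15.5
tcp_pos: [0.5303, -0.0595, 0.0328]
ee_rot: [[0.473, -0.881, 0.01], [-0.881, -0.473, 0.005], [0.0, -0.011, -1.0]]
wrist_force: [-0.1, -2.9, 1.9]
gripper_width: 0.125
```

```bash
python3 k.py
```

```text
15.5 turn 33.24 Mz 0.173 axis 0.182 eff6 0.158 vel6 -29.7 F [-0.1 -2.9  1.9] w 0.125
```

carry_out([
  [[0,0,0],3],
  [[0,0,0],6],
])

```text
time_s: 15.7
tcp_pos: [0.5303, -0.0596, 0.0328]
ee_rot: [[0.377, -0.926, 0.009], [-0.926, -0.377, 0.005], [-0.001, -0.011, -1.0]]
wrist_force: [-1.6, -2.2, 1.7]
gripper_width: 0.119
```

```bash
python3 k.py
```

```text
15.7 turn 39.33 Mz 0.132 axis 0.14 eff6 0.157 vel6 -29.6 F [-1.6 -2.2  1.7] w 0.119
```

carry_out([
  [[0,0,0],3],
  [[0,0,0],6],
])

```text
time_s: 15.9
tcp_pos: [0.5302, -0.0596, 0.0328]
ee_rot: [[0.277, -0.961, 0.009], [-0.961, -0.277, 0.005], [-0.002, -0.01, -1.0]]
wrist_force: [-0.6, -1.5, 2.1]
gripper_width: 0.124
```

```bash
python3 k.py
```

```text
15.9 turn 45.41 Mz 0.172 axis 0.179 eff6 0.155 vel6 -29.6 F [-0.6 -1.5  2.1] w 0.124
```

carry_out([
  [[0,0,0],3],
  [[0,0,0],6],
])

```text
time_s: 16.1
tcp_pos: [0.5301, -0.0596, 0.0328]
ee_rot: [[0.173, -0.985, 0.009], [-0.985, -0.173, 0.005], [-0.003, -0.009, -1.0]]
wrist_force: [-0.6, -2.7, 2.6]
gripper_width: 0.127
```

```bash
python3 k.py
```

```text
16.1 turn 51.49 Mz 0.197 axis 0.204 eff6 0.156 vel6 -29.7 F [-0.6 -2.7  2.6] w 0.127
```

carry_out([
  [[0,0,0],3],
  [[0,0,0],6],
])

```text
time_s: 16.3
tcp_pos: [0.53, -0.0596, 0.0328]
ee_rot: [[0.068, -0.998, 0.009], [-0.998, -0.068, 0.004], [-0.004, -0.009, -1.0]]
wrist_force: [-0.6, -3.0, 1.7]
gripper_width: 0.125
```

```bash
python3 k.py
```

```text
16.3 turn 57.57 Mz 0.162 axis 0.168 eff6 0.156 vel6 -29.7 F [-0.6 -3.   1.7] w 0.125
```

carry_out([
  [[0,0,0],3],
  [[0,0,0],6],
])

```text
time_s: 16.5
tcp_pos: [0.5299, -0.0597, 0.0328]
ee_rot: [[-0.038, -0.999, 0.008], [-0.999, 0.038, 0.004], [-0.004, -0.008, -1.0]]
wrist_force: [-0.7, -2.1, 2.1]
gripper_width: 0.123
```

```bash
python3 k.py
```

```text
16.5 turn -296.35 Mz 0.143 axis 0.149 eff6 0.12 vel6 -29.7 F [-0.7 -2.1  2.1] w 0.123
```

carry_out([
  [[0,0,0],3],
  [[0,0,0],6],
])

```text
time_s: 16.7
tcp_pos: [0.5298, -0.0597, 0.0328]
ee_rot: [[-0.143, -0.99, 0.008], [-0.99, 0.143, 0.004], [-0.005, -0.007, -1.0]]
wrist_force: [-0.1, -3.2, 2.4]
gripper_width: 0.12
```

```bash
sed -i 's/round(-118.52-y,2)/round((-118.52-y)%360,2)/' k.py; python3 k.py
```

```text
16.7 turn 69.71 Mz 0.284 axis 0.289 eff6 0.073 vel6 -29.6 F [-0.1 -3.2  2.4] w 0.12
```

Joint-6 effort was flat at 0.156, then shifted by 0.036 and 0.083 N m. The wrist moment also rose by about 0.12. With contact at about 59°, that puts the squeeze near 10 N. I'll hold briefly and let go.

carry_out([
  [[0,0,0],0],
  [[0,0,0],0],
  [[0,0,0],0],
  [[0,0,0],0],
])

```text
time_s: 17.1
tcp_pos: [0.5298, -0.0596, 0.0328]
ee_rot: [[-0.143, -0.99, 0.008], [-0.99, 0.143, 0.004], [-0.005, -0.007, -1.0]]
wrist_force: [-0.9, -2.1, 2.3]
gripper_width: 0.124
```

```bash
python3 k.py
```

```text
17.1 turn 69.68 Mz 0.094 axis 0.1 eff6 -0.067 vel6 -0.0 F [-0.9 -2.1  2.3] w 0.124
```

carry_out([
  [[0,0,0],0],
  [[0,0,0],0],
  [[0,0,0],0],
  [[0,0,0],0],
  [[0,0,0],0],
  [[0,0,0],0],
], gripper=-0.4)

```text
time_s: 17.7
tcp_pos: [0.5298, -0.0596, 0.0328]
ee_rot: [[-0.143, -0.99, 0.008], [-0.99, 0.143, 0.004], [-0.005, -0.007, -1.0]]
wrist_force: [-0.4, 0.2, 0.8]
gripper_width: 0.297
```

```bash
python3 k.py
```

```text
17.7 turn 69.68 Mz 0.024 axis 0.024 eff6 0.001 vel6 0.0 F [-0.4  0.2  0.8] w 0.297
```

carry_out([
  [[0,0,-1],0],
  [[0,0,-3],0],
  [[0,0,-6],0],
  [[0,0,-10],0],
  [[0,0,-15],0],
  [[0,0,-20],0],
  [[0,0,-20],0],
  [[0,0,-20],0],
])

```text
time_s: 18.5
tcp_pos: [0.5286, -0.0602, 0.2349]
ee_rot: [[-0.143, -0.99, 0.012], [-0.99, 0.143, 0.005], [-0.007, -0.011, -1.0]]
wrist_force: [-1.1, 0.1, -1.4]
gripper_width: 0.301
```

```bash
python3 - <<'E'
from h import *
st();im=r.capture('wrist');a=r.capture('side')
b=np.hstack([im[:,:,::-1],np.zeros((384,10,3),np.uint8),cv2.resize(a[150:250,210:310,::-1],(384,384),interpolation=2)])
b=cv2.resize(b,(790,int(384*790/b.shape[1])),interpolation=3)
cv2.imwrite('pics/w7.png',b);print(b.shape)
print([(round(d['confidence'],2),np.round(d['centre'],4).tolist()) for d in r.place_of('wrist','block')[:2]])
E
```

```text
18.5 [ 0.5286 -0.0602  0.2349] F [-1.09  0.11 -1.35] M [-0.043  0.123 -0.026] w 0.301
(334, 790, 3)
[(0.66, [0.5423, 0.0373, 0.0086])]
```

View pics/w7.png

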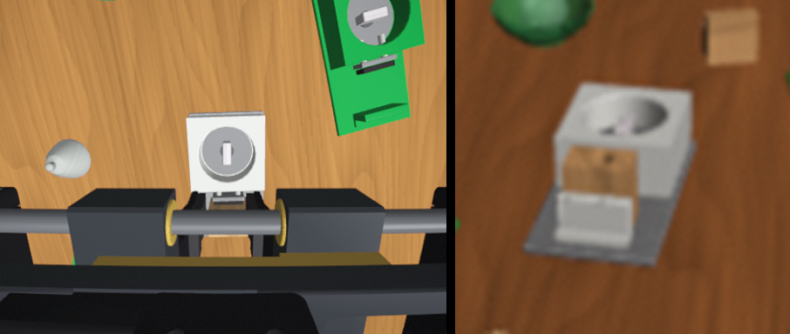

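The side view shows the block upright against the fence, the fingers are well clear, and nothing else looks disturbed. Handing in.

```bash
python3 -c "
from station import r
print(r.finish_job(), r.sense()['time_s'])"
```

```text
the job is handed in; nothing more can be done
the job is handed in; nothing more can be done
```

The treat block stands upright, pocket up, in the white clamp's gap. I let it go there, then turned the knob about 70° clockwise and let go of that too. I handed the job in at about 18.6 s, within the 72 s limit; no verdict came back.

**Squeeze:** I estimate about 10 N, inferred from joint torque rather than measured at the nose.
- **Joint-6 effort:** it ran flat at 0.156 N m, then shifted by 0.083 N m over the last 12°, which is about 10 N with contact near 59°.
- **Wrist moment:** this noisier reading suggested about 15 N.
- **Gap seen in the images:** the 44.7 mm gap implied contact nearer 63°, so about 6 N.
- **Verdict:** all three fall within 4 to 20 N.

**Last checks:**
- **Robot:** after I let go, the wrist force and moment were back near zero, and the fingers were raised about 20 cm clear.
- **Block:** the side view shows it upright against the fence. I did not measure its tilt or position again after the squeeze.
- **Other things:** I touched nothing else, and the parts in view looked undisturbed. I did not measure their positions again at the end.

**Disagreement:** one wrist view, taken with the tool tilted about 1°, placed everything about 3 mm lower in x than the earlier views. I corrected for it with a closer view before gripping the knob.

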